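Push the filter retainer home in the steriliser lid

ROBOT

A 6-joint arm with a two-finger parallel gripper is mounted at the origin on the work surface. World frame = base frame: x ahead of the robot, y to its left, z up, the work surface at z = 0. Lengths are in mm, angles in degrees, forces in N, time in s.
With the tool pointing down it reaches from about 300 to 850 mm from the base axis. Payload 4.2 kg.
Tool frame: the origin (TCP) lies on the centre line of the jaws, within the pads' length; the fingertips stand env.nose_length ahead of it and the grasp point (between the pads) lies 2 mm behind it (env.nose_length is the distance from the TCP to the fingertips, in mm); z points along the fingers, y is the direction in which the jaws open and shut (so a half turn about z gives the same grasp; the last joint's range is limited). The gripper opens to 91 mm and grips with 3 to 60 N. Pads are 32 mm wide; open, the fingers measure 118 mm over their backs; the gripper's body (76 mm by 178 mm) begins 60 mm behind the grasp point.
Start: joints at [65.604, 18.312, 89.639, -0, 72.044, -1.146], TCP at [226.987, 528.317, 230.976] pointing down, gripper open.
Joint ranges: [-177.97, 177.97], [-48.28, 115.42], [12.27, 149.76], [-77.06, 257.06], [2.81, 150.46], [-146.56, 146.56]. Speed limits (degrees/s): [147.25, 147.25, 180, 180, 180, 180].

INTERFACE

Orientations are given as [roll, pitch, yaw] about the fixed x, y, z axes, in that order (R = Rz(yaw) Ry(pitch) Rx(roll)).
In Python, from workcell import env gives the robot as it stands. The module is installed in compiled form; this text tells all that it offers.
- The arm moves only by the tool jog_arm, never from a script. Its argument "deltas" is a list that holds one entry, the list of rows, each a list of 5 numbers: the shift along the tool's x, y, z in m, then the turn about the tool's z in degrees, then the finger opening in m, from 0 to 0.0912. A call has 1 to 20 rows; each row is the pose to reach, as a shift and turn from the pose commanded when the call began, along the tool's axes at that moment; what a row does not reach only later rows make up. A row lasts 1/12 s, in which the tool goes at most 41.7 mm and 7.16 degrees, less where a joint would pass 70% of its speed; a pose out of reach is approached as far as the arm can. A call with a gripper value outside its range is refused whole. The fingers move at their own pace and stop on an object; "grip_force" is the grip in N (left out, the last holds). Time passes only in rows, so rows that repeat a pose let the fingers close. It gives the time, the measured TCP pose, the force and the opening at its end, in the units of the state.
- env.state(): the state, without advancing time (a new reading comes with each control period).
- env.grab_frame(name): name is "scene" or "top" or "wrist"; returns the picture (420x560x3 uint8, red, green, blue); there is no depth.
- env.camera_params(name): a dict with "fx", "fy", "cx", "cy" (pixels), "k1" (the pictures are not rectified: a ray, as slopes to the right and down, at radius r is drawn at 1 + k1 r^2 times it, then the intrinsics apply), "xyz" and "orientation" of the camera in the world. Camera axes: x right, y down, z forward; pixel columns grow to the right and rows downward; lengths in mm; the calibration is good to about 2 mm. A picture is of the moment at which its call begins: read the wrist's pose just before it. camera_params takes no time and is no camera call; for the wrist camera it gives the pose at the moment of the call.
- env.job_done(): hands the job in, once; it reports no verdict.
Trained networks look in the newest picture that a camera, given by its name, has taken for a name from the list of things; names that differ only in an ending like _2 or _b are one class to them, and where a whole thing is asked for, a point or a joint stands for the part that bears it (a point fixed in the world has none). Each returns a list of dicts, best first, with "conf" (0 to 1); they miss things now and then, are a little off and sometimes report something else, mostly with a low value. They report only what shows in the picture. A call takes as long as a camera call. They do not tell look-alikes from the thing itself.
- env.look_for(camera, label): "xyz" ([x, y, z] in mm, in world coordinates, good to about 4 mm: the middle of the surface that is visible of it).
The state is a dict: "time_s": time; "qpos": joint angles; "qvel": joint speeds; "effort": joint torques, N m; "ee_pos": TCP position; "ee_rot": TCP orientation; "force": force on the tool from outside, world axes, zero at the start; "torque": the same for the moment, N m; "gripper_width": finger opening in mm.
Only numpy, scipy, OpenCV 4.12 (cv2) and the standard library are available. Lean on these libraries where they do the work, as an engineer would, in place of code of your own. Each camera call takes 0.05 s, during which the arm holds its last target.

TASK

The loose perforated steel disc lying on the lid of the sterilising container belongs in the lid's open round recess, beside the one that already has its disc. Push it flat along the lid with the fingertips until it drops over the edge of the recess and lies flat and fully home; never pick it up or lift it. Leave the cup, the instruments and everything else where they are, and finish clear of everything.

Things in the scene. Friction and masses are not known exactly. Their poses are not given: they have to be found in the camera images.
- container: closed aluminium sterilising container, fixed to the table. Its lid is a flat plate 260 (its x) x 340 (its y) mm, whose upper face lies 90 mm above the table at every point. Origin: on the table under the centre of the lid; z up. The lid has two round seats on its x axis: the open recess 30 mm to -x of the centre (point seat), and one 75 mm to +x that is already closed by a fixed disc of the same look (60 mm across, 1 mm proud of the lid).
- seat (a point): centre of the mouth of the open recess, level with the upper face of the lid (90 mm above the table). The recess is a round blind hole with a flat dark floor, 66 mm in diameter, 7 mm deep, with a 1 mm chamfer at its edge.
- retainer_center (a point): centre, half-way up, of the loose filter retainer: a flat round steel disc 60 mm in diameter and 8 mm thick with small dark perforation marks (no real holes), about 85 to 170 g. It starts lying flat on the lid, wholly on its upper face, centre 94 mm above the table, 85 to 135 mm from the recess on one side or the other. Seated in the recess its centre is 87 mm above the table and its top 1 mm proud of the lid. z is the disc's axis.
- cup: small open steel cup, 60 mm across the rim and 40 mm high, standing on the lid on the other side of the recess from the loose disc; origin at the centre of its underside. Must stay where it is.
- tweezers: steel tweezers 110 mm long, 5 mm high, up to 18 mm wide, lying on the lid along its -x edge; origin on the lid under their middle, x along their length. Must stay.
- forceps_a: ring-handled steel forceps about 160 mm long, lying on the table at the right (-y) of the container; origin under the pivot. Must stay.
- forceps_b: second ring-handled forceps about 160 mm long, farther to the right; origin under the pivot. Must stay.
- scissors: ring-handled steel scissors about 170 mm long, on the table at the left (+y); origin under the pivot. Must stay.
- weight_cap: turned steel cap, 44 mm across and 34 mm high, on the table at the left near the scissors; origin at the centre of its underside. Must stay.
- rinse_bottle: white plastic bottle, 64 mm across and 150 mm high, standing on the table at the right; origin at the centre of its underside. Must stay.
- retainer: the loose disc itself; origin at the centre of its underside, z along its axis (see point retainer_center for its size).
Not all that is in view belongs to the job. Of the things like the retainer, leave any that is blue, turquoise or yellow; of the rest the smaller one is meant.

How it is judged:
By the outcome, as a careful person would: the job done as asked, in the order asked, and still so for the second after the job is handed in, with the robot touching nothing.
It also fails if it takes over 38 s, if anything falls off the work surface, if the arm or the gripper's body presses on something with over 40 N, if the wrist force passes 120 N, or if a joint passes its speed limit or range.

## Working session

There is one attempt and no reset: what is moved stays moved. The work goes in short steps, Python scripts to look and compute and a tool call to move; the robot and the scene stay as the last step left them, time stands still between calls to the robot, and variables do not carry over. Pictures are saved under pics/ and viewed, and the job is handed in when it is done.

Besides the shell and the picture viewer there is one more tool, called after "Request:" by a JSON object that holds its "name" and its "arguments", one argument or row to a line. jog_arm: Moves the arm, as the interface text tells. Its arguments: {"type":"object","properties":{"deltas":{"type":"array"},"grip_force":{"type":"number"}},"required":["deltas"]}

```bash
mkdir -p pics; python3 - <<'E'
from workcell import env
import cv2
s=env.state();print(s['time_s'],s['ee_pos'],s['ee_rot'],s['gripper_width'],env.nose_length)
for n in ['top','scene']:
    im=env.grab_frame(n);cv2.imwrite(f'pics/{n}0.png',im[:,:,::-1])
    p=env.camera_params(n);print(n,p)
    for l in ['retainer','seat','cup','container','tweezers']:
        try:
            for d in env.look_for(n,l)[:4]:print(l,d)
        except Exception as e: print(l,e)
print(env.state()['time_s'])
E
```

```text
0.0 [226.80722651 527.86328171 230.11998466] [-1.79898614e+02 -1.09305141e-03  1.56748988e+02] 91.0800504690067 17.0
top {'fx': 392.2978926901673, 'fy': 392.2978926901673, 'cx': 278.79464288750063, 'cy': 210.4062272116412, 'k1': 0.008754799490254114, 'xyz': array([343.85223342,  -8.1894715 , 952.61136749]), 'orientation': array([-169.01317326,   -0.93839658,  -89.99638348])}
retainer {'xyz': [262.8, 251.8, 9.7], 'conf': 0.91}
retainer {'xyz': [772.0, 151.3, 9.9], 'conf': 0.85}
retainer {'xyz': [513.9, 284.4, 11.2], 'conf': 0.83}
retainer {'xyz': [401.9, 254.6, 5.9], 'conf': 0.83}
seat {'xyz': [535.4, -2.0, 90.2], 'conf': 0.62}
seat {'xyz': [613.5, 310.3, 28.0], 'conf': 0.18}
cup {'xyz': [578.2, -115.0, 98.8], 'conf': 0.56}
container {'xyz': [540.7, 1.5, 91.0], 'conf': 0.49}
tweezers {'xyz': [433.7, -34.1, 95.4], 'conf': 0.65}
tweezers {'xyz': [539.3, -2.7, 92.4], 'conf': 0.34}
scene {'fx': 514.0489617973466, 'fy': 514.0489617973466, 'cx': 272.0054734184534, 'cy': 212.386894450804, 'k1': -0.08720693746793394, 'xyz': array([1098.81913776, -294.86896357, 1026.2148016 ]), 'orientation': array([-145.28417493,    0.43306345,   62.81228462])}
retainer {'xyz': [269.6, 252.9, 16.3], 'conf': 0.95}
retainer {'xyz': [498.0, 97.0, 98.6], 'conf': 0.84}
retainer {'xyz': [410.9, 249.9, 5.2], 'conf': 0.71}
retainer {'xyz': [776.8, 150.5, 5.3], 'conf': 0.69}
seat {'xyz': [575.5, -22.0, 85.6], 'conf': 0.88}
cup {'xyz': [566.4, -106.5, 109.8], 'conf': 0.58}
container {'xyz': [573.3, -20.5, 89.6], 'conf': 0.62}
tweezers {'xyz': [439.4, -30.7, 98.1], 'conf': 0.47}
0.6
```

View pics/top0.png

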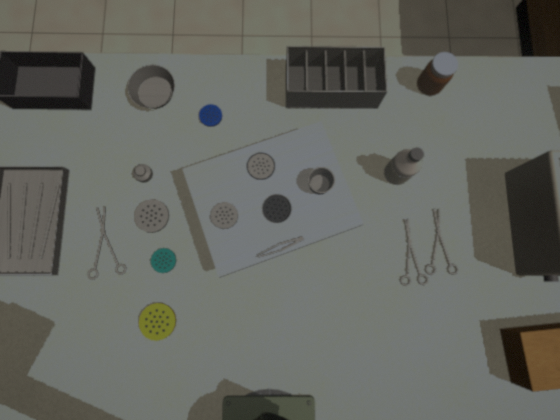

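View pics/scene0.png

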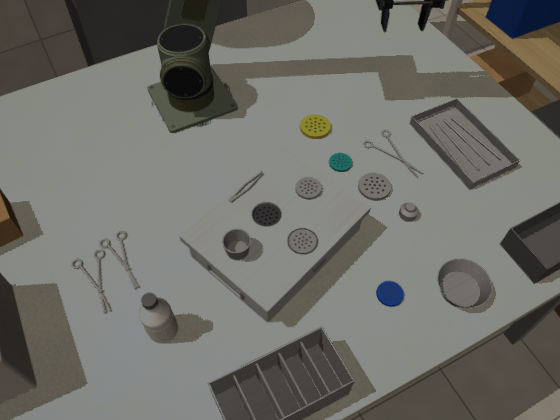

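Candidates in the top picture:
- steel disc on the lid (224,215)
- larger steel disc on the table (152,216)
- blue (210,115), turquoise (163,260) and yellow (157,321) discs
- fixed disc in its seat (261,166)

The one meant is (224,215): it is uncoloured, the smaller of the two, and loose on the lid. I'll check it in a crop and measure.

```bash
cat > h.py <<'E'
import numpy as np,cv2
from scipy.spatial.transform import Rotation as R
def ray(p,uv):
    uv=np.atleast_2d(uv).astype(float)
    d=np.c_[(uv[:,0]-p['cx'])/p['fx'],(uv[:,1]-p['cy'])/p['fy']]
    u=d.copy()
    for _ in range(10): u=d/(1+p['k1']*(u**2).sum(1,keepdims=True))
    return R.from_euler('xyz',p['orientation'],degrees=True).apply(np.c_[u,np.ones(len(u))])
def onz(p,uv,z):
    r=ray(p,uv);c=np.array(p['xyz'])
    return c+r*((z-c[2])/r[:,2])[:,None]
def proj(p,X):
    q=R.from_euler('xyz',p['orientation'],degrees=True).inv().apply(np.atleast_2d(X)-p['xyz'])
    u=q[:,:2]/q[:,2:];u=u*(1+p['k1']*(u**2).sum(1,keepdims=True))
    return u*[p['fx'],p['fy']]+[p['cx'],p['cy']]
E
python3 - <<'E'
from workcell import env
from h import *
t=cv2.imread('pics/top0.png');s=cv2.imread('pics/scene0.png')
c=cv2.resize(t[110:285,130:375],None,fx=3.2,fy=3.2,interpolation=cv2.INTER_CUBIC);cv2.imwrite('pics/tc.png',c)
c=cv2.resize(s[155:315,175:380],None,fx=3.7,fy=3.7,interpolation=cv2.INTER_CUBIC);cv2.imwrite('pics/sc.png',c)
p=env.camera_params('top')
print(onz(p,[[224,215]],98),onz(p,[[277,208.5]],90),onz(p,[[261,166]],91),onz(p,[[321,181]],130))
p=env.camera_params('scene')
print(onz(p,[[308.5,187.5]],98),onz(p,[[267,214]],90),onz(p,[[303,241]],91),onz(p,[[237,240]],130))
E
```

```text
[[499.06192175  98.87419669  98.        ]] [[515.68527242 -18.28340327  90.        ]] [[614.41879253  18.39581427  91.        ]] [[ 568.92327103 -113.31118127  130.        ]]
[[500.61886967  97.77410298  98.        ]] [[517.33839827 -16.58433157  90.        ]] [[615.68904308  19.61253227  91.        ]] [[ 571.47719796 -112.18875721  130.        ]]
```

View pics/tc.png

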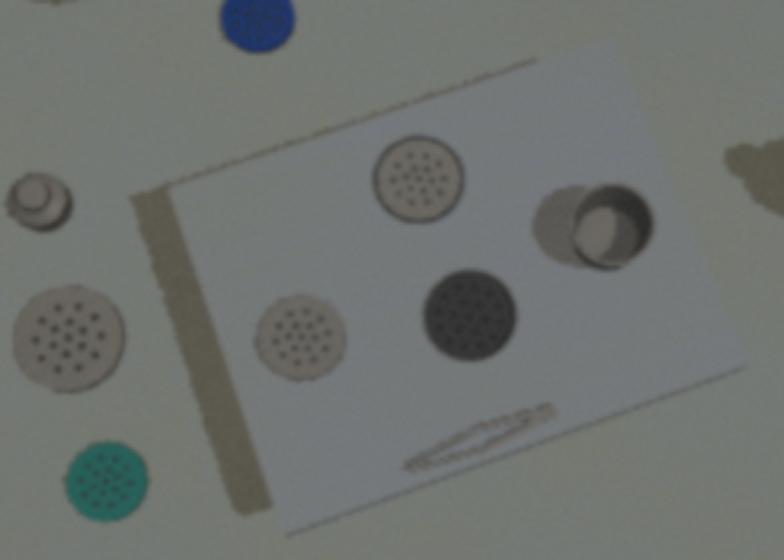

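View pics/sc.png

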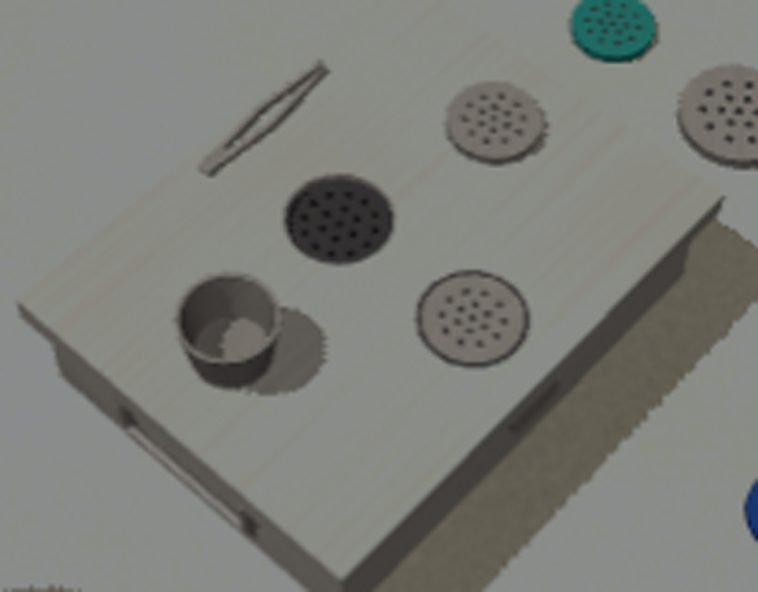

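The crop confirms the steel disc on the lid at (224,215). It measures (499.8, 98.3), the recess (516.5, -17.4) and their distance 117 mm, which is within 85–135. The recess to the fixed disc measures 105 mm, as given. The push direction is about -82°. I'll push with the two fingertips 40 mm apart as a cradle, tool x along the push line.

Request:
{"name": "jog_arm", "arguments": {
  "deltas": [
    [[-0.012,-0.007,0.002,2,0.08],[-0.035,-0.021,0.005,6,0.06],[-0.065,-0.039,0.009,11,0.04],[-0.097,-0.058,0.013,16,0.04],[-0.13,-0.077,0.017,21,0.04],[-0.163,-0.097,0.021,26,0.04],[-0.195,-0.116,0.025,31,0.04],[-0.228,-0.136,0.03,36,0.04],[-0.26,-0.155,0.034,41,0.04],[-0.293,-0.174,0.038,46,0.04],[-0.325,-0.194,0.042,51,0.04],[-0.352,-0.21,0.046,55,0.04],[-0.373,-0.222,0.049,57.5,0.04],[-0.3846,-0.2291,0.05,58.55,0.04],[-0.3846,-0.2291,0.05,58.55,0.04],[-0.3846,-0.2291,0.05,58.55,0.04],[-0.3846,-0.2291,0.05,58.55,0.04]]
  ]
}}

```text
time_s: 2.02
ee_pos: [489.3, 166.0, 181.0]
ee_rot: [-180.0, -0.0, 98.2]
force: [-0.0, 0.1, 0.0]
gripper_width: 39.6
```

```bash
python3 - <<'E'
from workcell import env
from h import *
s=env.state();print(s['time_s'],s['ee_pos'],s['ee_rot'],s['gripper_width'],s['force'])
p=env.camera_params('wrist');print(p)
cv2.imwrite('pics/w1.png',env.grab_frame('wrist')[:,:,::-1])
for l in ['retainer','seat']:
  for d in env.look_for('wrist',l)[:3]:print(l,d)
print(proj(p,[[499.8,98.3,98],[516.5,-17.4,90]]))
E
```

```text
2.0167 [489.31487182 166.04254066 180.98111786] [-1.79977461e+02 -1.91940362e-02  9.81811948e+01] 39.62317795645203 [-0.03209153  0.07754294  0.04002563]
{'fx': 371.5460852705637, 'fy': 371.5460852705637, 'cx': 283.4413668026944, 'cy': 210.87679240886186, 'k1': 0.029750676560534692, 'xyz': array([478.78118935, 232.26736986, 333.50771847]), 'orientation': array([1.66253053e+02, 7.63989381e-03, 8.22403109e+00])}
retainer {'xyz': [404.7, 252.2, 9.6], 'conf': 0.97}
retainer {'xyz': [510.2, 285.7, 9.8], 'conf': 0.72}
retainer {'xyz': [276.4, 260.7, 12.2], 'conf': 0.72}
seat {'xyz': [534.1, 159.9, 90.1], 'conf': 0.74}
[[285.82598302 318.98415243]
 [285.53327186 448.46834415]]
```

View pics/w1.png

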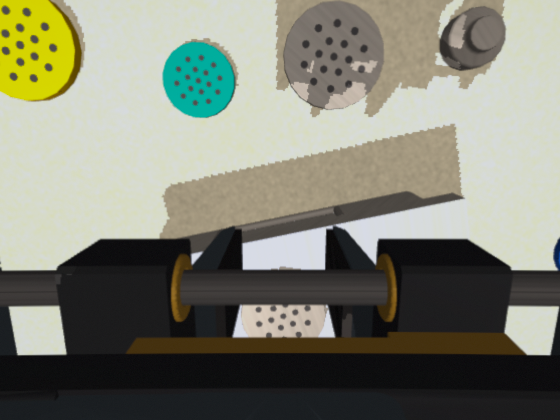

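The wrist view shows the disc centred between the fingers at about column 284. Next I descend behind it and approach.

Request:
{"name": "jog_arm", "arguments": {
  "deltas": [
    [[0,0.0005,0.015,0,0.04],[0,0.0005,0.035,0,0.04],[0,0.0005,0.055,0,0.04],[0,0.0005,0.067,0,0.04],[0,0.0005,0.0715,0,0.04],[0,0.0005,0.0715,0,0.04],[0,0.0005,0.0715,0,0.04],[-0.006,0.0005,0.0715,0,0.04],[-0.012,0.0005,0.0715,0,0.04],[-0.018,0.0005,0.0715,0,0.04],[-0.022,0.0005,0.0715,0,0.04],[-0.025,0.0005,0.0715,0,0.04],[-0.025,0.0005,0.0715,0,0.04]]
  ]
}}

```text
time_s: 3.25
ee_pos: [494.1, 140.5, 109.6]
ee_rot: [180.0, -0.0, 98.1]
force: [0.3, 0.4, 0.8]
gripper_width: 39.9
```

```bash
python3 - <<'E'
from workcell import env
from h import *
s=env.state();print(s['time_s'],s['ee_pos'],s['force'])
for n in ['top','scene']:
  im=env.grab_frame(n)[:,:,::-1]
  c=im[140:300,150:350] if n=='top' else im[120:280,220:420]
  cv2.imwrite(f'pics/{n}2.png',cv2.resize(c,None,fx=3.5,fy=3.5,interpolation=cv2.INTER_CUBIC))
E
```

```text
3.25 [494.14197616 140.52779572 109.63717203] [0.27040096 0.35872795 0.83405653]
```

View pics/scene2.png

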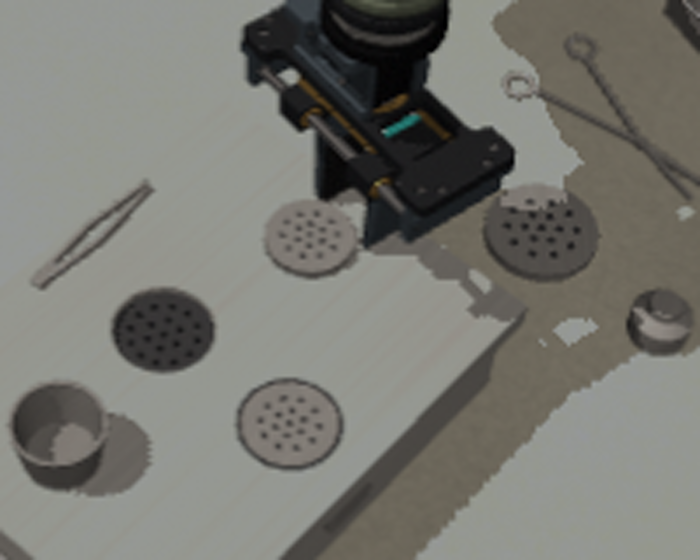

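View pics/top2.png

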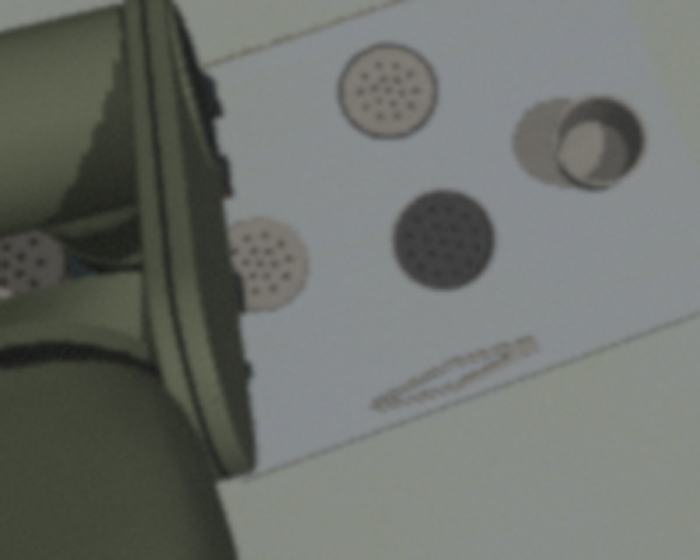

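The disc at scene crop (311,237) has not moved, and the fingers straddle its rear rim. Pushing slowly now for part of the way.

Request:
{"name": "jog_arm", "arguments": {
  "deltas": [
    [[-0.003,0,0,0,0.04],[-0.007,0,0,0,0.04],[-0.011,0,0,0,0.04],[-0.015,0,0,0,0.04],[-0.019,0,0,0,0.04],[-0.023,0,0,0,0.04],[-0.027,0,0,0,0.04],[-0.031,0,0,0,0.04],[-0.035,0,0,0,0.04],[-0.039,0,0,0,0.04],[-0.043,0,0,0,0.04],[-0.047,0,0,0,0.04],[-0.051,0,0,0,0.04],[-0.055,0,0,0,0.04],[-0.058,0,0,0,0.04],[-0.06,0,0,0,0.04],[-0.06,0,0,0,0.04]]
  ]
}}

```text
time_s: 4.77
ee_pos: [502.6, 81.5, 109.4]
ee_rot: [180.0, 0.0, 98.2]
force: [0.5, -0.4, 0.1]
gripper_width: 40.1
```

```bash
cat > look.py <<'E'
from workcell import env
from h import *
import sys
s=env.state();print(s['time_s'],s['ee_pos'],s['force'])
for n in ['top','scene']:
  im=env.grab_frame(n)[:,:,::-1]
  c=im[140:300,150:350] if n=='top' else im[140:300,190:390]
  cv2.imwrite(f'pics/{n}{sys.argv[1]}.png',cv2.resize(c,None,fx=3.5,fy=3.5,interpolation=cv2.INTER_CUBIC))
E
python3 look.py 3
```

```text
4.7667 [502.60514658  81.47383715 109.44449723] [ 0.49227183 -0.41181598  0.12427943]
```

View pics/scene3.png

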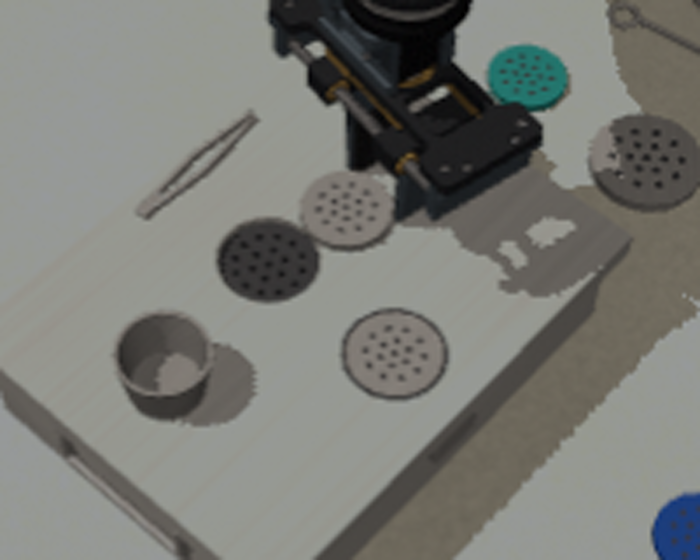

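View pics/top3.png

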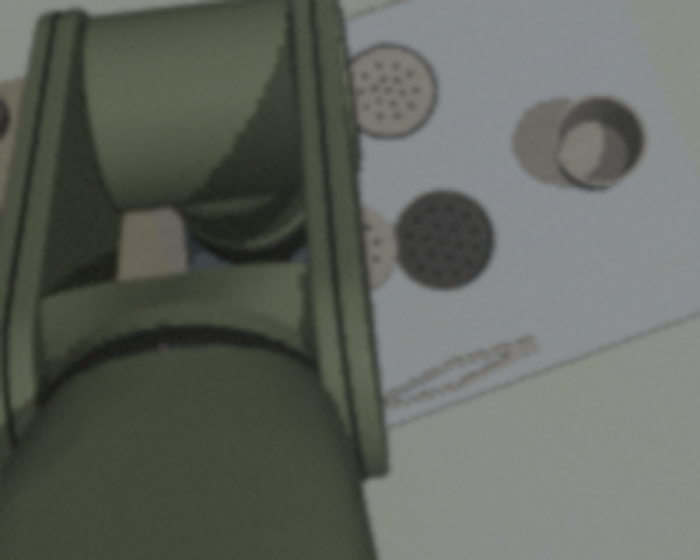

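```bash
python3 - <<'E'
from workcell import env
from h import *
p=env.camera_params('scene')
print(onz(p,[[289.4,199.6]],98),onz(p,[[266.7,214.2]],90))
# rim overlay for refinement
im=cv2.imread('pics/scene3.png')
a=np.linspace(0,2*np.pi,80)
for (x,y,z,r) in [(508,43.5,98,30),(517.3,-16.6,90,33)]:
  q=(proj(p,np.c_[x+r*np.cos(a),y+r*np.sin(a),0*a+z])-[190,140])*3.5+1.2
  cv2.polylines(im,[q.astype(int)],True,(0,0,255),1)
cv2.imwrite('pics/ov3.png',im[130:330,180:430].repeat(3,0).repeat(3,1))
E
```

```text
[[510.56369773  43.11277843  98.        ]] [[517.51105476 -17.41531789  90.        ]]
```

View pics/ov3.png

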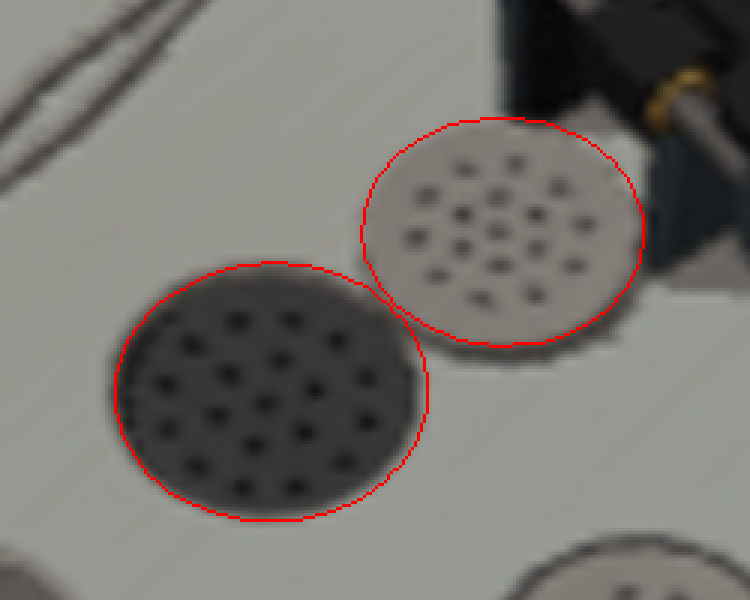

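The disc at (508, 43.5) sits exactly where the cradle should hold it. The remaining 62 mm to the recess lies along the same line, so I continue slowly.

Request:
{"name": "jog_arm", "arguments": {
  "deltas": [
    [[-0.003,0,0,0,0.04],[-0.007,0,0,0,0.04],[-0.011,0,0,0,0.04],[-0.015,0,0,0,0.04],[-0.019,0,0,0,0.04],[-0.022,0,0,0,0.04],[-0.025,0,0,0,0.04],[-0.028,0,0,0,0.04],[-0.031,0,0,0,0.04],[-0.034,0,0,0,0.04],[-0.037,0,0,0,0.04],[-0.04,0,0,0,0.04],[-0.043,0,0,0,0.04],[-0.046,0,0,0,0.04],[-0.049,0,0,0,0.04],[-0.052,0,0,0,0.04],[-0.054,0,0,0,0.04],[-0.055,0,0,0,0.04],[-0.055,0,0,0,0.04]]
  ]
}}

```text
time_s: 6.45
ee_pos: [510.4, 27.2, 109.3]
ee_rot: [-180.0, 0.0, 98.2]
force: [-0.1, 0.0, -0.4]
gripper_width: 40.4
```

```bash
python3 look.py 4
```

```text
6.45 [510.35164088  27.16087519 109.32209405] [-0.07552704  0.02311292 -0.3568402 ]
```

View pics/scene4.png

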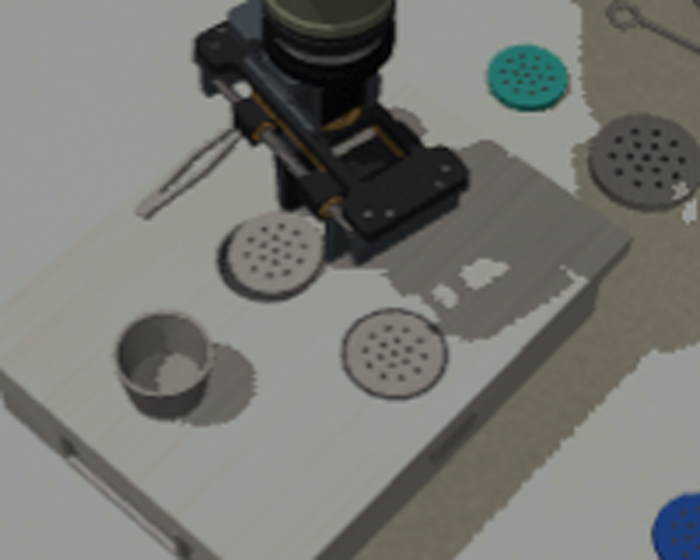

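The disc is partly over the recess at scene crop (272,256): the front is down and the rear still rests on the edge. Finishing the last few millimetres slowly.

Request:
{"name": "jog_arm", "arguments": {
  "deltas": [
    [[-0.001,0,0,0,0.04],[-0.002,0,0,0,0.04],[-0.003,0,0,0,0.04],[-0.004,0,0,0,0.04],[-0.005,0,0,0,0.04],[-0.006,0,0,0,0.04],[-0.007,0,0,0,0.04],[-0.007,0,0,0,0.04]]
  ]
}}

```text
time_s: 7.22
ee_pos: [511.5, 20.4, 109.5]
ee_rot: [180.0, 0.0, 98.2]
force: [-0.2, -0.6, -0.8]
gripper_width: 40.2
```

```bash
python3 look.py 5
```

```text
7.2167 [511.47681002  20.3562838  109.47234576] [-0.19570746 -0.57057595 -0.83576535]
```

View pics/scene5.png

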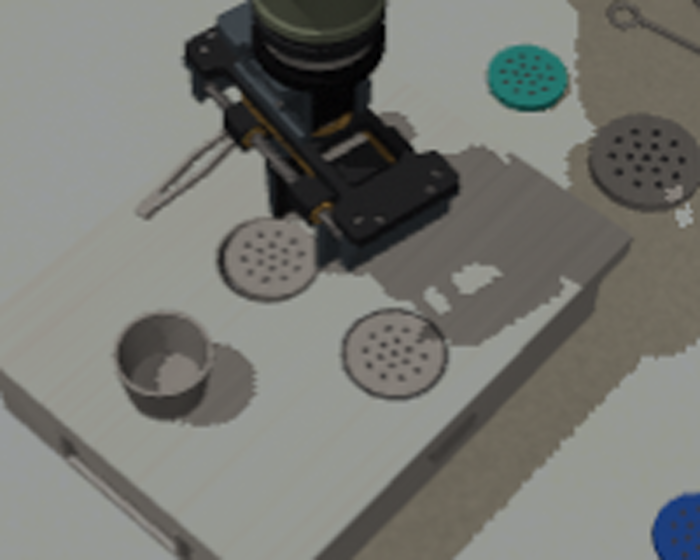

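It looks dropped in. I'll back off and look with a clear view.

Request:
{"name": "jog_arm", "arguments": {
  "deltas": [
    [[0.006,0,0,0,0.04],[0.02,0,0,0,0.04],[0.035,0,-0.005,0,0.04],[0.05,0,-0.02,0,0.04],[0.07,0,-0.05,0,0.04],[0.1,0,-0.085,0,0.04],[0.13,0,-0.11,0,0.04],[0.16,0,-0.12,0,0.04],[0.19,0,-0.12,0,0.04],[0.21,0,-0.12,0,0.04],[0.22,0,-0.12,0,0.04],[0.22,0,-0.12,0,0.04],[0.22,0,-0.12,0,0.04]]
  ]
}}

```text
time_s: 8.4
ee_pos: [479.7, 238.1, 229.1]
ee_rot: [-180.0, 0.1, 98.3]
force: [-0.9, -0.6, -0.0]
gripper_width: 40.0
```

```bash
python3 look.py 6; python3 - <<'E'
import cv2,numpy as np
a=cv2.imread('pics/scene6.png')[180:430,200:470];b=cv2.imread('pics/top6.png')[20:310,320:520]
cv2.imwrite('pics/z6.png',np.hstack([cv2.resize(a,(400,370)),cv2.resize(b,(255,370))]))
E
```

```text
8.4 [479.69054092 238.07217322 229.06491124] [-0.91571548 -0.57586582 -0.02287799]
```

View pics/scene6.png

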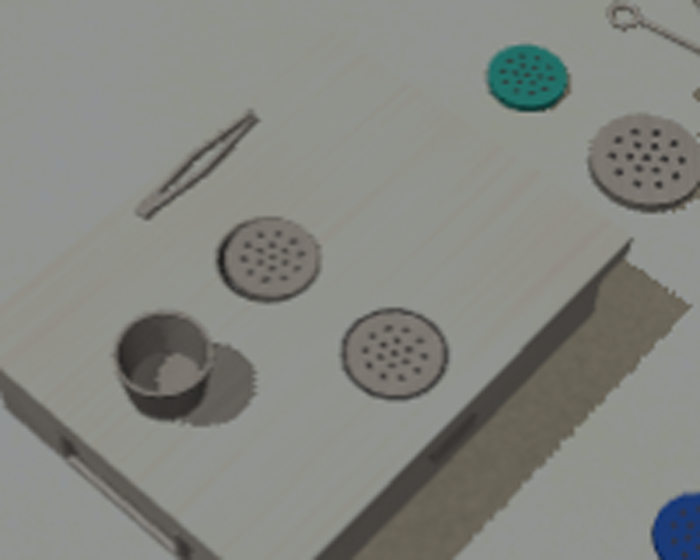

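View pics/top6.png

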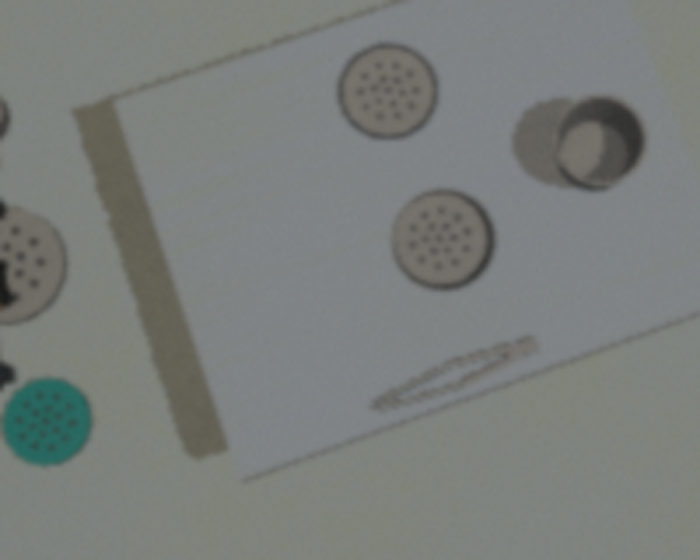

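The disc lies in the recess at top crop (442,240). The ring gap is wider on the far side, so a close view is needed to confirm that the rear rim is off the chamfer. I'll look with the wrist camera from above.

Request:
{"name": "jog_arm", "arguments": {
  "deltas": [
    [[-0.012,0,0,0,0.04],[-0.04,0,0,0,0.04],[-0.075,0,0,0,0.04],[-0.11,0,0.005,0,0.04],[-0.145,0,0.01,0,0.04],[-0.18,0,0.015,0,0.04],[-0.215,0,0.02,0,0.04],[-0.25,0,0.025,0,0.04],[-0.28,0,0.03,0,0.04],[-0.295,0,0.03,0,0.04],[-0.298,0,0.03,0,0.04],[-0.298,0,0.03,0,0.04],[-0.298,0,0.03,0,0.04],[-0.298,0,0.03,0,0.04]]
  ]
}}

```text
time_s: 9.67
ee_pos: [522.2, -56.0, 199.6]
ee_rot: [180.0, -0.0, 98.2]
force: [-0.4, -0.0, -0.6]
gripper_width: 40.0
```

```bash
python3 - <<'E'
from workcell import env
from h import *
s=env.state();print(s['time_s'],s['ee_pos'],s['force'])
p=env.camera_params('wrist');print(p)
im=env.grab_frame('wrist')[:,:,::-1]
cv2.imwrite('pics/w7.png',im)
print(proj(p,[[516.5,-17.4,90]]))
E
```

```text
9.6667 [522.21476904 -55.97850872 199.64421444] [-0.40290754 -0.00652259 -0.60349904]
{'fx': 371.5460852705637, 'fy': 371.5460852705637, 'cx': 283.4413668026944, 'cy': 210.87679240886186, 'k1': 0.029750676560534692, 'xyz': array([511.54024607,  10.18928257, 352.15913902]), 'orientation': array([ 1.66255209e+02, -2.60731816e-02,  8.27459842e+00])}
[[284.60542154 160.9782604 ]]
```

View pics/w7.png

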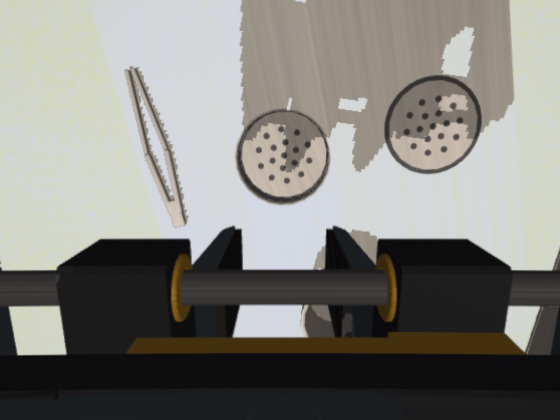

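```bash
python3 - <<'E'
import cv2,numpy as np
a=cv2.imread('pics/w7.png')
c=cv2.resize(a[100:212,230:336],(560,592),interpolation=cv2.INTER_CUBIC)
cv2.imwrite('pics/w7c.png',c)
E
```

```text
(no output)
```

View pics/w7c.png

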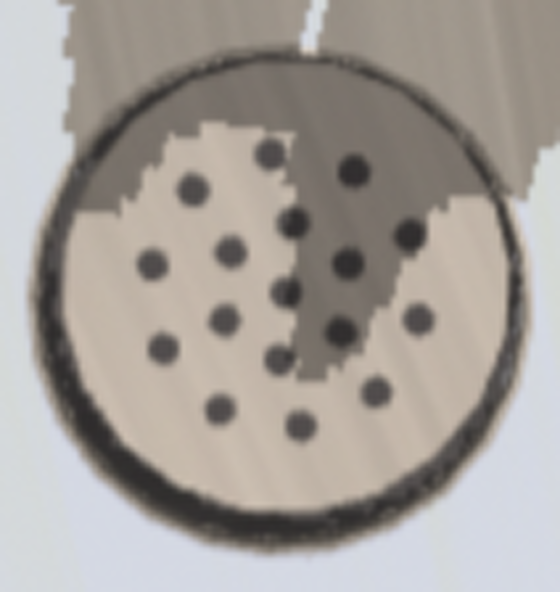

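The crop shows an unbroken dark gap all round the disc, about 1 mm wide at the rear. There the camera looks nearly straight down on the rim, so the rear rim is inside the bore and has dropped. The apparent diameter of 84.5 px fits a top near z ≈ 91; a tilted disc would show about 87 px. I'll retreat and do a final check.

Request:
{"name": "jog_arm", "arguments": {
  "deltas": [
    [[0.01,0,-0.005,0,0.04],[0.035,0,-0.02,0,0.04],[0.065,0,-0.035,0,0.04],[0.1,0,-0.05,0,0.04],[0.135,0,-0.06,0,0.04],[0.17,0,-0.07,0,0.04],[0.205,0,-0.075,0,0.04],[0.24,0,-0.08,0,0.04],[0.275,0,-0.08,0,0.04],[0.295,0,-0.08,0,0.04],[0.3,0,-0.08,0,0.04],[0.3,0,-0.08,0,0.04],[0.3,0,-0.08,0,0.04]]
  ]
}}

```text
time_s: 10.8
ee_pos: [479.2, 240.4, 279.6]
ee_rot: [-180.0, 0.0, 98.3]
force: [-0.1, -0.7, -0.1]
gripper_width: 40.2
```

```bash
python3 look.py 8; python3 - <<'E'
from workcell import env
from h import *
a=env.grab_frame('scene')[:,:,::-1];b=cv2.imread('pics/scene0.png')
cv2.imwrite('pics/s9.png',a)
d=cv2.absdiff(a.copy(),b).max(2)
for n,(x,y,r) in dict(cup=(237,243,18),tw=(246,186,18),fa=(121,260,30),fb=(92,285,30),bottle=(157,318,30),cap=(408,212,12),sciss=(394,155,30)).items():
  w=d[y-r:y+r,x-r:x+r];print(n,w.max(),(w>25).sum())
E
```

```text
10.8 [479.2067459  240.40883651 279.61063314] [-0.13290668 -0.69600594 -0.12406977]
cup 6 0
tw 35 2
fa 7 0
fb 7 0
bottle 6 0
cap 6 0
sciss 48 1008
```

View pics/s9.png

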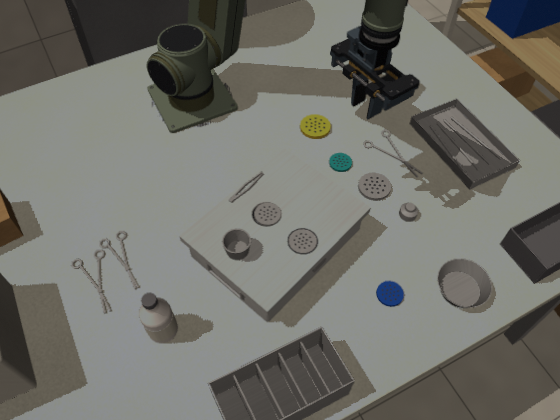

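The disc is seated at (267,213) and everything else is where it was. The difference over the scissors is only the arm's shadow, and the arm stands clear.

```bash
python3 -c "
from workcell import env
print(env.job_done())"
```

```text
the job is handed in; nothing more can be done
None
```

The loose steel disc is in the open recess and the job is handed in, at about 10.9 s of the 38 s allowed. I pushed it flat along the lid with two fingertips set 40 mm apart as a cradle; it was never gripped or lifted. Wrist forces read about 1 N or less at the end of each move.

**Seating:** The wrist close-up showed an unbroken dark gap all round the disc. The gap is narrower, about 1 mm, on the side it was pushed from. Its apparent size fits the seated height. I judged flatness only from these pictures.

**Other things:** Before and after pictures matched for the cup, both forceps, the bottle and the cap. Two checks were not clean:
- **Tweezers:** two pixels differed in their check window, which I put down to the recess edge falling inside it.
- **Scissors:** the comparison was spoiled by the arm's shadow, but by eye they are where they were.

**Disagreement:** The trained networks were up to about 60 mm off or unclear on the seat. I used my own pixel measurements from the top and scene cameras instead, which agreed with each other to about 2 mm.

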